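# Transfer the vaccine vials to the cold block in order of use

## Task

Set up the vaccination table: move all four amber vials from the white transport tray into the wells of the aluminium cold block, one to a well, standing upright on the well floor. The vials look alike and only their place in the row tells which is to be used first, so keep the order: the vial nearest the tray's wire handle goes into the well nearest the block's wire handle, the next into the next, and so on. They are glass: do not drop them or tip them over.

Things in the scene. Friction and masses are not known exactly. Their poses are not given: they have to be found in the camera images.
- transport_tray: White plastic transport tray, 64 x 192 x 10 mm, its edge lip 15 mm high; stays put. Origin: centre of its underside; z up; +y along the row to the end with a low steel wire handle (D-shaped loop to y = +134 mm, 12 mm high). Four grey cups, rims 28 mm above the table, stand on it at x = 0, y = +69, +23, -23, -69 mm; which is where varies.
- cold_block: Empty aluminium cold block, 60 x 188 x 28 mm, in a black foot 68 x 196 mm; stays put. Origin: centre of its underside; z up; +y along the row to the end with a wire handle like the tray's. Four grey-lined round wells at x = 0, y = +69, +23, -23, -69 mm, 38 mm wide at the mouth (28 mm up), tapering to 28 mm at the flat floor, 12.5 mm above the underside.
- vial_a: One of four identical amber glass vials with crimp caps: 22 mm across, 58 mm high; the glass can be gripped up to 50 mm above the foot. Origin: centre of its foot; z up its axis. Stands upright in cup_a at the start, with its upper 43 mm above the cup's rim. About 18 g.
- vial_b: One of four identical amber glass vials with crimp caps: 22 mm across, 58 mm high; the glass can be gripped up to 50 mm above the foot. Origin: centre of its foot; z up its axis. Stands upright in cup_b at the start, with its upper 43 mm above the cup's rim. About 18 g.
- vial_c: One of four identical amber glass vials with crimp caps: 22 mm across, 58 mm high; the glass can be gripped up to 50 mm above the foot. Origin: centre of its foot; z up its axis. Stands upright in cup_c at the start, with its upper 43 mm above the cup's rim. About 18 g.
- vial_d: One of four identical amber glass vials with crimp caps: 22 mm across, 58 mm high; the glass can be gripped up to 50 mm above the foot. Origin: centre of its foot; z up its axis. Stands upright in cup_d at the start, with its upper 43 mm above the cup's rim. About 18 g.
- cup_a: Grey cup on the tray in which vial_a stands at the start; all four look alike. 43 mm across, 18 mm high, mouth 38 mm wide, tapering to 28 mm at a floor 3 mm above its underside. Origin: centre of its underside, 10 mm above the table; z up. Fixed to the tray, so it keeps marking the place the vial came from.
- cup_b: Grey cup on the tray in which vial_b stands at the start; all four look alike. 43 mm across, 18 mm high, mouth 38 mm wide, tapering to 28 mm at a floor 3 mm above its underside. Origin: centre of its underside, 10 mm above the table; z up. Fixed to the tray, so it keeps marking the place the vial came from.
- cup_c: Grey cup on the tray in which vial_c stands at the start; all four look alike. 43 mm across, 18 mm high, mouth 38 mm wide, tapering to 28 mm at a floor 3 mm above its underside. Origin: centre of its underside, 10 mm above the table; z up. Fixed to the tray, so it keeps marking the place the vial came from.
- cup_d: Grey cup on the tray in which vial_d stands at the start; all four look alike. 43 mm across, 18 mm high, mouth 38 mm wide, tapering to 28 mm at a floor 3 mm above its underside. Origin: centre of its underside, 10 mm above the table; z up. Fixed to the tray, so it keeps marking the place the vial came from.

How it is judged:
By the outcome, as a careful person would: the job done as asked, in the order asked, and still so for the second after the job is handed in, with the robot touching nothing.
It also fails if it takes over 115 s, if anything falls off the work surface, if the arm or the gripper's body presses on something with over 40 N, if the wrist force passes 120 N, or if a joint passes its speed limit or range.

## Robot

A 7-joint arm with a two-finger parallel gripper is mounted at the origin on the work surface; the furniture and walls round the work are solid. World frame = base frame: x ahead of the robot, y to its left, z up, the work surface at z = 0. Lengths are in m, angles in rad, forces in N, time in s.
With the tool pointing down it reaches from about 0.35 to 0.9 m from the base axis. Payload 19.9 kg.
Tool frame: the origin (TCP) lies at the very end of the fingers, on their centre line; the grasp point (between the pads) lies 19 mm behind it; z points along the fingers, y is the line along which they close (so a half turn about z gives the same grasp; the last joint's range is limited). The gripper opens to 85 mm and grips with 20 to 120 N. Pads are 22 mm wide; open, the fingers measure 114 mm over their backs; the gripper's body (76 mm by 85 mm) begins 54 mm behind the grasp point. The pads swing forward as they close: fully open they stand 13 mm farther back than shut.
Start: joints at [1.065, 0.417, -0.01, 1.614, 0.005, 1.111, -0.053], TCP at [0.28, -0.559, 0.231] pointing down, gripper open.
Joint ranges: [-2.81, 2.81], [-0.39, 2.02], [-1.27, 1.25], [0.06, 2.57], [-1.19, 4.33], [0.19, 2], [-2.82, 2.82]. Speed limits (rad/s): [1.89, 1.89, 2.39, 2.39, 3.01, 3.01, 3.01].

## Interface

Orientations are given as a unit quaternion [w, x, y, z].
In Python, from cell import telemetry, cams, ticket gives the robot as it stands.
- The arm moves only by the tool send_rows, never from a script. Its argument "commands" is one flat list of numbers, 7 for each row, row after row: the finger opening in m, from 0 to 0.0854, then the shift along the tool's x, y, z in m, then the turn, a rotation vector about the tool's x, y, z in degrees. A call has 1 to 20 rows; each row shifts and turns the commanded pose from where the row before left it, along the tool's axes as they then stand; what a row does not reach is not made up. A row lasts 1/10 s, in which the tool goes at most 50 mm and 8.59 degrees, less where a joint would pass 70% of its speed; a pose out of reach is approached as far as the arm can. A call with a gripper value outside its range is refused whole. The fingers move at their own pace and stop on an object; "force" is the grip in N (left out, the last holds). Time passes only in rows, so rows that do not move let the fingers close. It gives the time, the measured TCP pose, the force, the opening and the grip force at its end, in the units of the state.
- telemetry.observe(): the state, without advancing time (a new reading comes with each control period).
- cams.get_image(name): name is "side" or "top" or "wrist"; returns (picture, depth): 384x512x3 uint8, red, green, blue; 384x512 float32, m along the optical axis (not along the pixel's ray), 0 where there is no reading.
- cams.calibration(name): a dict with "fx", "fy", "cx", "cy" (pixels), "world_to_cam" (4x4, takes a point from world to camera coordinates). Camera axes: x right, y up, looking along -z (the intrinsics and any distortion apply to the point x, -y, -z); pixel columns grow to the right and rows downward; lengths in m; the calibration is good to about 2 mm. A picture is of the moment at which its call begins: read the wrist's pose just before it. calibration takes no time and is no camera call; for the wrist camera it gives the pose at the moment of the call.
- ticket.finish_job(): hands the job in; it is judged then, once.
The state is a dict: "time": time; "joint_positions": joint angles; "qd": joint speeds; "tau": joint torques, N m; "eef_pos": TCP position; "orientation": TCP orientation; "wrist_force": force on the tool from outside, world axes, zero at the start; "moment": the same for the moment, N m; "finger_gap": finger opening in m; "grasp_force": force on a finger pad.
Only numpy, scipy, OpenCV 4.12 (cv2) and the standard library are available. Lean on these libraries where they do the work, as an engineer would, in place of code of your own. Each camera call takes 0.05 s, during which the arm holds its last target. There are 200 camera calls.

## Working session

There is one attempt and no reset: what is moved stays moved. The work goes in short steps, Python scripts to look and compute and a tool call to move; the robot and the scene stay as the last step left them, time stands still between calls to the robot, and variables do not carry over. Pictures are saved under pics/ and viewed, at most 14 in all, crops included, and the job is handed in when it is done.

Besides the shell and the picture viewer there is one more tool, called after "Emit:" as name(argument=value, ...), one argument or row to a line, values as JSON. send_rows: Moves the arm, as the interface text tells. Its arguments: {"type":"object","properties":{"commands":{"type":"array","items":{"type":"number"}},"force":{"type":"number"}},"required":["commands"]}

```bash
mkdir -p pics; ls
python3 - <<'E'
from cell import telemetry,cams
import cv2,numpy as np
s=telemetry.observe();print(s['time'],s['eef_pos'],s['orientation'],s['wrist_force'],s['finger_gap'])
for n in ['top','side']:
    im,d=cams.get_image(n);cv2.imwrite(f'pics/{n}0.png',im[:,:,::-1]);np.savez(f'{n}0.npz',im=im,d=d)
    c=cams.calibration(n);print({k:(np.round(v,4).tolist() if k=='world_to_cam' else v) for k,v in c.items()})
E
```

```text
pics
0.0 [ 0.27945421 -0.55864886  0.23066182] [-5.90071389e-04  9.73224607e-01  2.29855354e-01 -1.79710012e-04] [-0.32026331  0.19915341 -0.15887034] 0.08541852797197416
{'fx': 497.7478603295196, 'fy': 497.7478603295196, 'cx': 251.1505162701275, 'cy': 185.6412049783233, 'world_to_cam': [[-0.0149, -0.9997, -0.0168, 0.007], [0.9847, -0.0175, 0.1733, -0.5621], [-0.1735, -0.014, 0.9847, -1.121], [0.0, 0.0, 0.0, 1.0]]}
{'fx': 409.61591944150246, 'fy': 409.61591944150246, 'cx': 257.74541689398285, 'cy': 194.12317706776543, 'world_to_cam': [[-0.9868, -0.1613, -0.0162, 0.5631], [0.0945, -0.6538, 0.7507, -0.1234], [-0.1317, 0.7393, 0.6604, -0.9684], [0.0, 0.0, 0.0, 1.0]]}
```

View pics/top0.png

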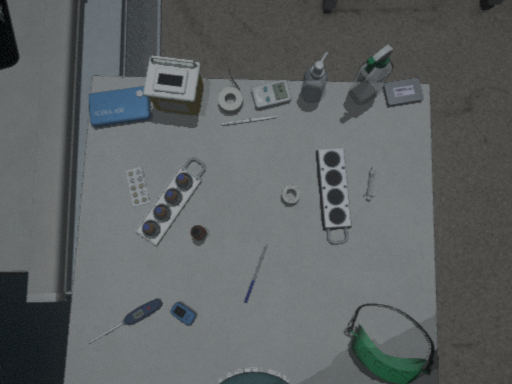

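View pics/side0.png

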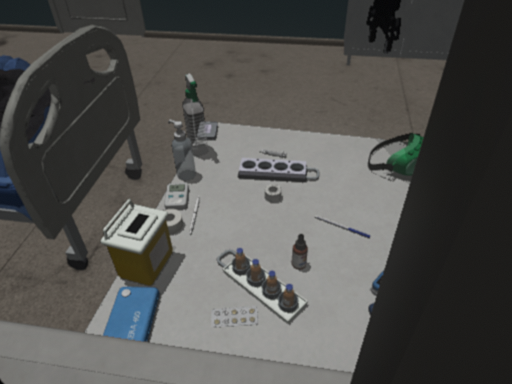

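Top view: the tray runs from (150,228) to (184,180) with its handle at upper right (196,165). The block runs from (331,158) to (338,215) with its handle at the bottom (338,236). A brown bottle stands beside the tray at (199,232).

```bash
cat > h.py <<'E'
import numpy as np,cv2
from cell import cams
def ray(cal,u,v):
    T=np.array(cal['world_to_cam']);R=T[:3,:3];o=-R.T@T[:3,3]
    return o,R.T@np.array([(u-cal['cx'])/cal['fx'],-(v-cal['cy'])/cal['fy'],-1.])
def atz(cal,u,v,z):
    o,d=ray(cal,u,v);return o+d*(z-o[2])/d[2]
def cloud(cal,d):
    v,u=np.mgrid[:d.shape[0],:d.shape[1]]
    o,_=ray(cal,0,0);R=np.array(cal['world_to_cam'])[:3,:3]
    p=np.stack([(u-cal['cx'])/cal['fx'],-(v-cal['cy'])/cal['fy'],-np.ones(d.shape)],-1)*d[...,None]
    return p@R+o
def proj(cal,p):
    q=np.array(cal['world_to_cam'])@np.r_[p,1];return cal['cx']+cal['fx']*q[0]/-q[2],cal['cy']-cal['fy']*q[1]/-q[2]
E
python3 - <<'E'
from h import *
f=np.load('top0.npz');im,d=f['im'],f['d'];c=cams.calibration('top');P=cloud(c,d)
a=cv2.resize(im[150:250,125:225],None,fx=5,fy=5,interpolation=cv2.INTER_CUBIC)
b=cv2.resize(im[145:245,290:360],None,fx=5,fy=5,interpolation=cv2.INTER_CUBIC)
cv2.imwrite('pics/crop0.png',np.hstack([a[:500],b[:500]])[:,:,::-1])
for n,(r0,r1,c0,c1) in dict(tray=(150,250,125,225),block=(145,245,315,355)).items():
    p=P[r0:r1,c0:c1].reshape(-1,3);z=p[:,2]
    print(n,np.histogram(z,bins=np.arange(-.01,.13,.005)))
print(P[100,300],P[250,200])
E
```

```text
tray (array([  39, 2373, 4605,  840,  859,  273,  129,  221,   82,   29,   22,
         38,   78,  101,   46,   39,  102,   45,    6,    2,    4,   14,
         11,    0,    0,    0,    0,    0]), array([-0.01 , -0.005,  0.   ,  0.005,  0.01 ,  0.015,  0.02 ,  0.025,
        0.03 ,  0.035,  0.04 ,  0.045,  0.05 ,  0.055,  0.06 ,  0.065,
        0.07 ,  0.075,  0.08 ,  0.085,  0.09 ,  0.095,  0.1  ,  0.105,
        0.11 ,  0.115,  0.12 ,  0.125,  0.13 ]))
block (array([  11,  507, 1001,  153,  546,  332,  182,  829,  421,    1,    0,
          0,    0,    0,    0,    0,    0,    0,    0,    0,    0,    0,
          0,    0,    0,    0,    0,    0]), array([-0.01 , -0.005,  0.   ,  0.005,  0.01 ,  0.015,  0.02 ,  0.025,
        0.03 ,  0.035,  0.04 ,  0.045,  0.05 ,  0.055,  0.06 ,  0.065,
        0.07 ,  0.075,  0.08 ,  0.085,  0.09 ,  0.095,  0.1  ,  0.105,
        0.11 ,  0.115,  0.12 ,  0.125,  0.13 ]))
[ 0.78736349 -0.12784804  0.00173812] [ 0.41620284  0.12385137 -0.00179648]
```

View pics/crop0.png

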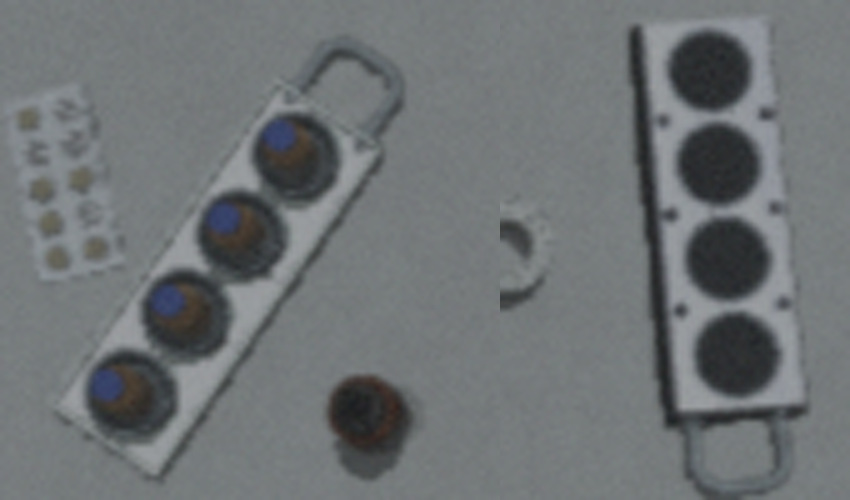

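The crop shows four blue caps in a row with the tray handle at top right, and four dark wells with the block handle at the bottom. I'll measure the caps at z=71 mm and the wells at z=28 mm, and check both against the 46 mm pitch.

Run:
```python
from h import *
from cell import telemetry
def comps(mask,off,amin):
    n,l,st,ce=cv2.connectedComponentsWithStats(mask.astype(np.uint8))
    return [(ce[i]+off,st[i,4]) for i in range(1,n) if st[i,4]>=amin]
for cam in ['top','side']:
    f=np.load(cam+'0.npz');im=f['im'].astype(int);d=f['d'];c=cams.calibration(cam);P=cloud(c,d)
    if cam=='top': (r0,r1,c0,c1),(s0,s1,t0,t1)=(150,250,130,210),(147,225,318,350)
    else: (r0,r1,c0,c1),(s0,s1,t0,t1)=(240,315,225,305),(152,180,236,310)
    m=(im[...,2]-im[...,0]>25)[r0:r1,c0:c1]
    L=[]
    for ce,a in comps(m,np.array([c0,r0]),8):
        p=atz(c,*ce,.071 if cam=='top' else .068);L.append(p[:2]);print(cam,'cap',ce.round(1),a,p.round(4),P[int(round(ce[1])),int(round(ce[0]))].round(3))
    W=[]
    m=(im.max(2)<75)[s0:s1,t0:t1]
    for ce,a in comps(m,np.array([t0,s0]),60):
        p=atz(c,*ce,.028);W.append(p[:2]);print(cam,'well',ce.round(1),a,p.round(4))
    for X in (L,W):
        X=np.array(X)
        if len(X)>1: X=X[np.argsort(-X[:,0])];print(np.linalg.norm(np.diff(X,axis=0),axis=1).round(4),X.mean(0).round(4),np.degrees(np.arctan2(*(X[0]-X[-1])[::-1])).round(2))
    # block outline
    if cam=='top':
        q=P[145:245,315:355].reshape(-1,3);q=q[(q[:,2]>.022)&(q[:,2]<.036)];print('blocktop',cv2.minAreaRect((q[:,:2]*1000).astype(np.float32)))
print(cams.calibration('wrist')); print(telemetry.observe()['time'])
```

```text
top cap [180.3 176.5] 26 [0.5827 0.1615 0.071 ] [0.584 0.162 0.071]
top cap [169.2 193.1] 25 [0.5442 0.1868 0.071 ] [0.544 0.187 0.071]
top cap [158.1 209.5] 29 [0.5065 0.2118 0.071 ] [0.505 0.212 0.072]
top cap [145.6 226.5] 30 [0.468  0.2397 0.071 ] [0.469 0.24  0.068]
top well [331.4 158.8] 178 [ 0.6282 -0.1963  0.028 ]
top well [320.2 194.9] 146 [ 0.5406 -0.166   0.028 ]
top well [333.2 177.4] 182 [ 0.5825 -0.1985  0.028 ]
top well [335.  196.3] 186 [ 0.5366 -0.2008  0.028 ]
top well [336.8 215.6] 189 [ 0.4903 -0.2031  0.028 ]
[0.0461 0.0453 0.0475] [0.5254 0.1999] -34.26
[0.0458 0.053  0.035  0.0464] [ 0.5556 -0.193 ] 2.82
blocktop ((559.5402221679688, -200.516357421875), (188.61436462402344, 61.583457946777344), 3.1690149307250977)
side cap [239.5 250. ] 26 [0.5836 0.158  0.068 ] [0.582 0.161 0.071]
side cap [255.3 261.1] 28 [0.5449 0.1831 0.068 ] [0.545 0.185 0.07 ]
side cap [271.5 273. ] 26 [0.507  0.2088 0.068 ] [0.506 0.21  0.07 ]
side cap [288.9 286.3] 35 [0.4684 0.2362 0.068 ] [0.468 0.236 0.069]
side well [248.5 164.2] 66 [ 0.6294 -0.1975  0.028 ]
side well [264.5 165. ] 67 [ 0.5834 -0.1998  0.028 ]
side well [280.5 166. ] 68 [ 0.5373 -0.2018  0.028 ]
side well [296.6 166.9] 66 [ 0.4914 -0.2042  0.028 ]
side well [270.5 176.5] 361 [ 0.5589 -0.1504  0.028 ]
[0.0461 0.0458 0.0473] [0.5259 0.1965] -34.14
[0.0461 0.0551 0.0557 0.046 ] [ 0.5601 -0.1908] 2.79
{'fx': 339.4173407641272, 'fy': 339.4173407641272, 'cx': 258.71941369997575, 'cy': 187.33437232768907, 'world_to_cam': array([[ 4.46548558e-01, -8.94759102e-01, -7.31107749e-04,
        -6.23813854e-01],
       [ 8.57712142e-01,  4.28291886e-01, -2.84422120e-01,
         3.51935654e-02],
       [ 2.54802408e-01,  1.26381207e-01,  9.58698870e-01,
        -3.79456407e-01],
       [ 0.00000000e+00,  0.00000000e+00,  0.00000000e+00,
         1.00000000e+00]])}
0.1
```

Both cameras agree within about 3 mm, and the pitches come out near 46 mm. I'll move over the first vial (handle end of the tray), turn, then refine with the wrist camera.

```bash
cat > go.py <<'E'
import sys,numpy as np
from cell import telemetry
from scipy.spatial.transform import Rotation as R
def go(x,y,z,psi):
    s=telemetry.observe();w,a,b,c=s['orientation'];r=R.from_quat([a,b,c,w])
    T=R.from_euler('z',psi,degrees=True)*R.from_euler('x',180,degrees=True)
    p=np.array([x,y,z])-s['eef_pos']
    print('t',round(s['time'],2),'pos',s['eef_pos'].round(4),'gap',round(s['finger_gap'],4),'F',s['wrist_force'].round(1),'grip',round(float(s['grasp_force']),1))
    print('shift mm, now:',(r.inv().apply(p)*1000).round(1),'turn deg',np.degrees((r.inv()*T).as_rotvec()).round(2),'shift after turn:',(T.inv().apply(p)*1000).round(1))
if __name__=='__main__': go(*map(float,sys.argv[1:]))
E
python3 go.py .583 .16 .23 145.8
```

```text
t 0.1 pos [ 0.2795 -0.5587  0.2307] gap 0.0855 F [ 0.9 -1.5 -0.1] grip 0.0
shift mm, now: [ 593.  -507.     1.3] turn deg [-4.0000e-02 -6.0000e-02 -1.1923e+02] shift after turn: [1.529e+02 7.650e+02 7.000e-01]
```

Emit:
send_rows(
  commands=[0.05, 0.03, -0.025, 0, 0, 0, 0, 0.05, 0.03, -0.025, 0, 0, 0, 0, 0.05, 0.03, -0.025, 0, 0, 0, 0, 0.05, 0.03, -0.025, 0, 0, 0, 0, 0.05, 0.03, -0.025, 0, 0, 0, 0, 0.05, 0.03, -0.025, 0, 0, 0, 0, 0.05, 0.03, -0.025, 0, 0, 0, 0, 0.05, 0.03, -0.025, 0, 0, 0, 0, 0.05, 0.03, -0.025, 0, 0, 0, 0, 0.05, 0.03, -0.025, 0, 0, 0, 0, 0.05, 0.03, -0.025, 0, 0, 0, 0, 0.05, 0.03, -0.025, 0, 0, 0, 0, 0.05, 0.03, -0.025, 0, 0, 0, 0, 0.05, 0.03, -0.025, 0, 0, 0, 0, 0.05, 0.03, -0.025, 0, 0, 0, 0, 0.05, 0.03, -0.025, 0, 0, 0, 0, 0.05, 0.03, -0.025, 0, 0, 0, 0, 0.05, 0.03, -0.025, 0, 0, 0, 0, 0.05, 0.03, -0.025, 0, 0, 0, 0, 0.05, 0.03, -0.025, 0, 0, 0, 0],
  force=30,
)

```text
time: 2.1
eef_pos: [0.5929, 0.158, 0.231]
orientation: [0.0, 0.973, 0.23, -0.0]
wrist_force: [1.0, -0.2, 0.6]
finger_gap: 0.05
grasp_force: 0.0
```

Emit:
send_rows(
  commands=[0.05, 0, 0, 0, 0, 0, -8.5, 0.05, 0, 0, 0, 0, 0, -8.5, 0.05, 0, 0, 0, 0, 0, -8.5, 0.05, 0, 0, 0, 0, 0, -8.5, 0.05, 0, 0, 0, 0, 0, -8.5, 0.05, 0, 0, 0, 0, 0, -8.5, 0.05, 0, 0, 0, 0, 0, -8.5, 0.05, 0, 0, 0, 0, 0, -8.5, 0.05, 0, 0, 0, 0, 0, -8.5, 0.05, 0, 0, 0, 0, 0, -8.5, 0.05, 0, 0, 0, 0, 0, -8.5, 0.05, 0, 0, 0, 0, 0, -8.5, 0.05, 0, 0, 0, 0, 0, -8.5, 0.05, 0, 0, 0, 0, 0, -8.5, 0.05, 0, 0, 0, 0, 0, 0, 0.05, 0, 0, 0, 0, 0, 0],
)

```text
time: 3.7
eef_pos: [0.5925, 0.1564, 0.231]
orientation: [-0.0, 0.298, 0.954, -0.0]
wrist_force: [-0.2, -0.0, 0.8]
finger_gap: 0.0503
grasp_force: 0.0
```

```bash
python3 go.py .583 .1605 .13 145.8
python3 - <<'E'
from h import *
from cell import telemetry
c=cams.calibration('wrist');im,d=cams.get_image('wrist');cv2.imwrite('pics/w1.png',im[:,:,::-1])
P=cloud(c,d);I=im.astype(int)
n,l,st,ce=cv2.connectedComponentsWithStats((I[...,2]-I[...,0]>25).astype(np.uint8))
for i in range(1,n):
    if st[i,4]>40: print(ce[i].round(1),st[i,4],atz(c,*ce[i],.071).round(4),P[int(ce[i][1]),int(ce[i][0])].round(4))
print(telemetry.observe()['joint_positions'])
E
```

```text
t 3.7 pos [0.5925 0.1564 0.231 ] gap 0.0503 F [-0.2 -0.   0.8] grip 0.0
shift mm, now: [ 10.1  -2.  101. ] turn deg [-0.01 -0.03 -0.51] shift after turn: [ 10.1  -2.  101. ]
[253.   47.6] 192 [0.5057 0.2125 0.071 ] [0.5054 0.2128 0.0712]
[254.4 104. ] 161 [0.5437 0.1874 0.071 ] [0.5434 0.1872 0.0719]
[464.8 206.3] 8241 [0.7347 0.2973 0.071 ] [0.7646 0.3117 0.0248]
[255.8 156.7] 196 [0.5824 0.1618 0.071 ] [0.5815 0.1616 0.0707]
[ 0.3077789   0.52946622 -0.85440689  1.62399831  0.42358622  1.1844016
  0.3236748 ]
```

View pics/w1.png

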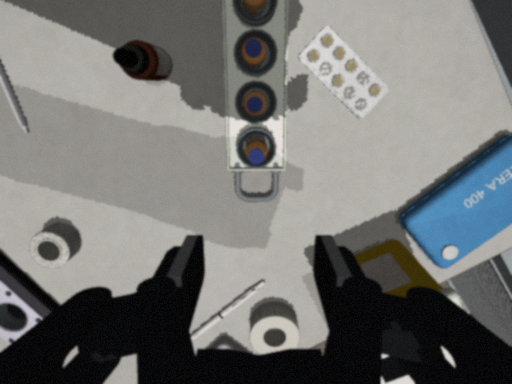

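Wrist view: v1's cap is at (256,157), with the cups in line and the bottle at (145,60) well clear. The wrist camera agrees with the top camera, so I'll grasp v1 at TCP z of about 34 mm.

Emit:
send_rows(
  commands=[0.05, 0.011, -0.002, 0.015, 0, 0, -0.5, 0.05, 0, 0, 0.025, 0, 0, 0, 0.05, 0, 0, 0.025, 0, 0, 0, 0.05, 0, 0, 0.025, 0, 0, 0, 0.05, 0, 0, 0.025, 0, 0, 0, 0.05, 0, 0, 0.025, 0, 0, 0, 0.05, 0, 0, 0.025, 0, 0, 0, 0.05, 0, 0, 0.017, 0, 0, 0, 0.05, 0, 0, 0.015, 0, 0, 0, 0.05, 0, 0, 0, 0, 0, 0],
)

```text
time: 4.75
eef_pos: [0.5816, 0.161, 0.0328]
orientation: [-0.001, 0.292, 0.956, -0.001]
wrist_force: [0.1, -0.5, 0.4]
finger_gap: 0.0502
grasp_force: 0.0
```

Emit:
send_rows(
  commands=[0.015, 0, 0, 0, 0, 0, 0, 0.015, 0, 0, 0, 0, 0, 0, 0.015, 0, 0, 0, 0, 0, 0, 0.015, 0, 0, 0, 0, 0, 0, 0.015, 0, 0, 0, 0, 0, 0, 0.015, 0, 0, 0, 0, 0, 0],
  force=30,
)

```text
time: 5.35
eef_pos: [0.5829, 0.1613, 0.0352]
orientation: [0.001, 0.292, 0.956, 0.0]
wrist_force: [-0.7, -0.7, 7.8]
finger_gap: 0.0214
grasp_force: 32.0
```

```bash
python3 go.py .4908 -.2036 .034 182.8;python3 - <<'E'
from h import *
im,d=cams.get_image('side');cv2.imwrite('pics/s1.png',cv2.resize(im[190:330,180:320],None,fx=4,fy=4)[:,:,::-1])
E
```

```text
t 5.35 pos [0.5829 0.1613 0.0352] gap 0.0214 F [-0.7 -0.7  7.8] grip 32.0
shift mm, now: [-127.4 -354.2    1. ] turn deg [  0.04   0.07 -36.74] shift after turn: [ 109.8 -360.     1.2]
```

View pics/s1.png

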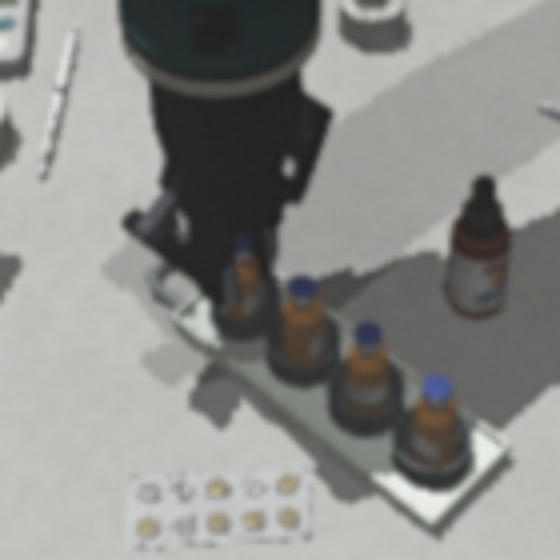

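v1 is held (gap 21.4 mm). The 7.8 N suggests the fingertips are resting on the cup rim, so I'll grip higher on the next ones. Next is lift, turn and carry.

Emit:
send_rows(
  commands=[0.015, 0, 0, -0.005, 0, 0, 0, 0.015, 0, 0, -0.01, 0, 0, 0, 0.015, 0, 0, -0.015, 0, 0, 0, 0.015, 0, 0, -0.02, 0, 0, 0, 0.015, 0, 0, -0.02, 0, 0, 0, 0.015, 0, 0, -0.02, 0, 0, -5, 0.015, 0, 0, -0.02, 0, 0, -8, 0.015, 0, 0, -0.02, 0, 0, -8, 0.015, 0, 0, 0, 0, 0, -8, 0.015, 0, 0, 0, 0, 0, -5, 0.015, 0, 0, 0, 0, 0, -2.7, 0.015, 0, 0, 0, 0, 0, 0],
)

```text
time: 6.6
eef_pos: [0.5824, 0.1611, 0.1653]
orientation: [0.0, -0.025, 1.0, 0.0]
wrist_force: [0.3, -0.6, 0.1]
finger_gap: 0.0214
grasp_force: 31.6
```

Emit:
send_rows(
  commands=[0.015, 0.005, -0.01, 0, 0, 0, 0, 0.015, 0.007, -0.02, 0, 0, 0, 0, 0.015, 0.007, -0.025, 0, 0, 0, 0, 0.015, 0.007, -0.025, 0, 0, 0, 0, 0.015, 0.007, -0.025, 0, 0, 0, 0, 0.015, 0.007, -0.025, 0, 0, 0, 0, 0.015, 0.007, -0.025, 0, 0, 0, 0, 0.015, 0.007, -0.025, 0, 0, 0, 0, 0.015, 0.007, -0.025, 0, 0, 0, 0, 0.015, 0.007, -0.025, 0, 0, 0, 0, 0.015, 0.007, -0.025, 0, 0, 0, 0, 0.015, 0.007, -0.025, 0, 0, 0, 0, 0.015, 0.007, -0.025, 0, 0, 0, 0, 0.015, 0.007, -0.025, 0, 0, 0, 0, 0.015, 0.007, -0.02, 0, 0, 0, 0, 0.015, 0.006, -0.01, 0, 0, 0, 0, 0.015, 0, 0, 0, 0, 0, 0, 0.015, 0, 0, 0, 0, 0, 0],
)

```text
time: 8.4
eef_pos: [0.4908, -0.2029, 0.1645]
orientation: [0.0, -0.024, 1.0, -0.0]
wrist_force: [0.0, 0.1, 0.1]
finger_gap: 0.0216
grasp_force: 31.6
```

```bash
python3 go.py .4908 -.2036 .034 182.8;python3 - <<'E'
from h import *
from cell import telemetry
print(telemetry.observe()['joint_positions'].round(2))
c=cams.calibration('wrist');im,d=cams.get_image('wrist');cv2.imwrite('pics/w2.png',im[:,:,::-1])
E
```

```text
t 8.4 pos [ 0.4908 -0.2029  0.1645] gap 0.0216 F [0.  0.1 0.1] grip 31.6
shift mm, now: [ 1.000e-01 -7.000e-01  1.305e+02] turn deg [-0.    0.01 -0.03] shift after turn: [ 1.000e-01 -7.000e-01  1.305e+02]
[ 1.13  0.53 -1.02  1.89  0.53  1.03  1.5 ]
```

View pics/w2.png

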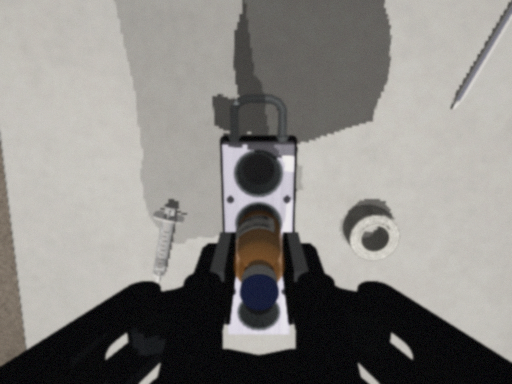

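Wrist view: v1 hangs between the fingers, cap at (260,292), foot near (259,212). The well nearest the handle shows at (259,172). I'll check the vial's tilt and the well position by projection.

Run:
```python
from h import *
c=cams.calibration('wrist')
for z in (.028,.142,.2): print(z,np.round(proj(c,[.4908,-.2033,z]),1))
im=cv2.imread('pics/w2.png').astype(int)
m=(im.max(2)<75)[145:200,228:290].astype(np.uint8)
n,l,st,ce=cv2.connectedComponentsWithStats(m)
for i in range(1,n):
    if st[i,4]>300: u=ce[i]+[228,145];print(u,st[i],atz(c,*u,.028).round(4))
```

```text
0.028 [256.7 173.9]
0.142 [255.6 228.3]
0.2 [254.3 292.8]
[258.23682498 171.87247885] [   8    4   44   46 1537] [ 0.489  -0.2021  0.028 ]
```

Emit:
send_rows(
  commands=[0.015, 0, 0, 0.015, 0, 0, 0, 0.015, 0, 0, 0.025, 0, 0, 0, 0.015, 0, 0, 0.025, 0, 0, 0, 0.015, 0, 0, 0.025, 0, 0, 0, 0.015, 0, 0, 0.02, 0, 0, 0, 0.015, 0, 0, 0.01, 0, 0, 0, 0.015, 0, 0, 0.005, 0, 0, 0, 0.015, 0, 0, 0.003, 0, 0, 0, 0.015, 0, 0, 0, 0, 0, 0, 0.015, 0, 0, 0, 0, 0, 0],
)

```text
time: 9.45
eef_pos: [0.4912, -0.2038, 0.0369]
orientation: [0.0, -0.024, 1.0, -0.0]
wrist_force: [-0.3, 0.8, 0.6]
finger_gap: 0.0214
grasp_force: 31.6
```

Emit:
send_rows(
  commands=[0.015, 0, 0, 0.001, 0, 0, 0, 0.015, 0, 0, 0.001, 0, 0, 0, 0.015, 0, 0, 0, 0, 0, 0],
)

```text
time: 9.75
eef_pos: [0.4913, -0.2039, 0.0352]
orientation: [0.0, -0.024, 1.0, -0.0]
wrist_force: [-4.2, 1.1, 17.0]
finger_gap: 0.0216
grasp_force: 33.2
```

Emit:
send_rows(
  commands=[0.015, 0, 0, -0.001, 0, 0, 0, 0.026, 0, 0, 0, 0, 0, 0, 0.03, 0, 0, 0, 0, 0, 0, 0.05, 0, 0, 0, 0, 0, 0, 0.05, 0, 0, 0, 0, 0, 0, 0.05, 0, 0, -0.01, 0, 0, 0, 0.05, 0, 0, -0.02, 0, 0, 0, 0.05, 0, 0, -0.025, 0, 0, 0, 0.05, 0, 0, -0.025, 0, 0, 0, 0.05, 0, 0, -0.02, 0, 0, 0, 0.05, 0, 0, 0, 0, 0, 0],
)

```text
time: 10.85
eef_pos: [0.492, -0.2039, 0.1381]
orientation: [0.002, -0.024, 1.0, -0.001]
wrist_force: [-0.1, 0.4, -0.4]
finger_gap: 0.0499
grasp_force: 0.0
```

```bash
python3 go.py .544 .1868 .135 145.8;python3 - <<'E'
from h import *
im,d=cams.get_image('side');cv2.imwrite('pics/s2.png',cv2.resize(im[120:210,210:340],None,fx=5,fy=5)[:,:,::-1])
c=cams.calibration('wrist');im,d=cams.get_image('wrist')
P=cloud(c,d);I=im.astype(int)
n,l,st,ce=cv2.connectedComponentsWithStats((I[...,2]-I[...,0]>25).astype(np.uint8))
for i in range(1,n):
    if st[i,4]>40: print(ce[i].round(1),st[i,4],atz(c,*ce[i],.0705).round(4),P[int(ce[i][1]),int(ce[i][0])].round(4))
E
```

```text
t 10.85 pos [ 0.492  -0.2039  0.1381] gap 0.0499 F [-0.1  0.4 -0.4] grip 0.0
shift mm, now: [-70.8 387.8   2.6] turn deg [-0.06  0.2  36.98] shift after turn: [176.6 352.4   3.1]
[258.7 200.5] 368 [ 0.4906 -0.2031  0.0705] [ 0.4898 -0.2036  0.072 ]
```

View pics/s2.png

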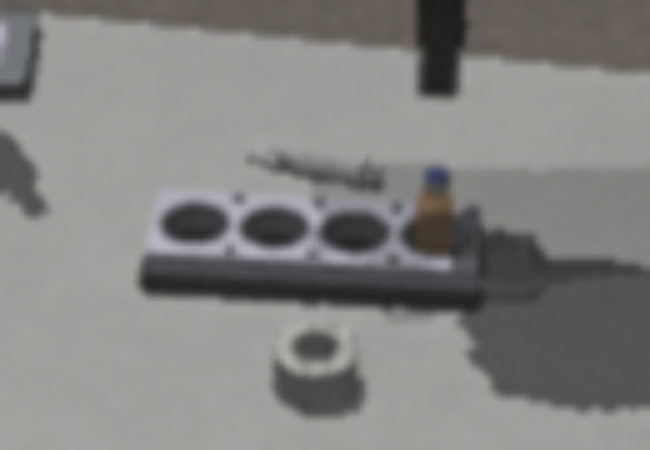

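The side crop shows v1 upright in the handle-end well (cap at (435,178)), measured at its well centre with the cap top at 71–72 mm. Next is v2.

Emit:
send_rows(
  commands=[0.05, -0.005, 0.014, 0, 0, 0, 0, 0.05, -0.005, 0.03, 0, 0, 0, 0, 0.05, -0.005, 0.03, 0, 0, 0, 0, 0.05, -0.005, 0.03, 0, 0, 0, 0, 0.05, -0.005, 0.03, 0, 0, 0, 0, 0.05, -0.005, 0.03, 0, 0, 0, 0, 0.05, -0.005, 0.03, 0, 0, 0, 0, 0.05, -0.005, 0.03, 0, 0, 0, 0, 0.05, -0.005, 0.03, 0, 0, 0, 0, 0.05, -0.005, 0.03, 0, 0, 0, 0, 0.05, -0.005, 0.03, 0, 0, 0, 0, 0.05, -0.005, 0.03, 0, 0, 0, 0, 0.05, -0.005, 0.03, 0, 0, 0, 0, 0.05, -0.006, 0.014, 0, 0, 0, 0, 0.05, 0, 0, 0, 0, 0, 7.4, 0.05, 0, 0, 0, 0, 0, 7.4, 0.05, 0, 0, 0, 0, 0, 7.4, 0.05, 0, 0, 0, 0, 0, 7.4, 0.05, 0, 0, 0, 0, 0, 7.4, 0.05, 0, 0, 0, 0, 0, 0],
)

```text
time: 12.95
eef_pos: [0.5422, 0.1883, 0.1348]
orientation: [-0.0, 0.295, 0.956, -0.0]
wrist_force: [0.9, -0.5, 0.3]
finger_gap: 0.0501
grasp_force: 0.0
```

```bash
python3 go.py .544 .1868 .038 145.8
```

```text
t 12.95 pos [0.5422 0.1883 0.1348] gap 0.0501 F [ 0.9 -0.5  0.3] grip 0.0
shift mm, now: [-2.4 -0.2 96.8] turn deg [-0.04 -0.03 -0.1 ] shift after turn: [-2.3 -0.2 96.8]
```

Emit:
send_rows(
  commands=[0.05, -0.002, 0, 0.015, 0, 0, 0, 0.05, 0, 0, 0.025, 0, 0, 0, 0.05, 0, 0, 0.025, 0, 0, 0, 0.05, 0, 0, 0.02, 0, 0, 0, 0.05, 0, 0, 0.01, 0, 0, 0, 0.05, 0, 0, 0, 0, 0, 0, 0.015, 0, 0, 0, 0, 0, 0, 0.015, 0, 0, 0, 0, 0, 0, 0.015, 0, 0, 0, 0, 0, 0, 0.015, 0, 0, 0, 0, 0, 0, 0.015, 0, 0, 0, 0, 0, 0, 0.015, 0, 0, 0, 0, 0, 0],
)

```text
time: 14.15
eef_pos: [0.5452, 0.1864, 0.0411]
orientation: [0.001, 0.294, 0.956, 0.0]
wrist_force: [-0.8, -0.4, 8.5]
finger_gap: 0.0211
grasp_force: 30.2
```

```bash
python3 go.py .537 -.2010 .165 182.8
```

```text
t 14.15 pos [0.5452 0.1864 0.0411] gap 0.0211 F [-0.8 -0.4  8.5] grip 30.2
shift mm, now: [-211.2 -324.8 -124. ] turn deg [  0.04   0.07 -37.02] shift after turn: [  27.1 -386.5 -123.9]
```

The force is the same at a higher grip, so it comes from the pads swinging forward and pressing the vial down, not from the rim. I'll lift and carry to well 2.

Emit:
send_rows(
  commands=[0.015, 0, 0, -0.005, 0, 0, 0, 0.015, 0, 0, -0.01, 0, 0, 0, 0.015, 0, 0, -0.015, 0, 0, 0, 0.015, 0, 0, -0.02, 0, 0, 0, 0.015, 0, 0, -0.02, 0, 0, 0, 0.015, 0, 0, -0.02, 0, 0, -5, 0.015, 0, 0, -0.02, 0, 0, -8, 0.015, 0, 0, -0.015, 0, 0, -8, 0.015, 0, 0, 0, 0, 0, -8, 0.015, 0, 0, 0, 0, 0, -5, 0.015, 0, 0, 0, 0, 0, -3, 0.015, 0, 0, 0, 0, 0, 0],
)

```text
time: 15.35
eef_pos: [0.5447, 0.1861, 0.1663]
orientation: [0.0, -0.025, 1.0, 0.0]
wrist_force: [0.3, -0.4, -0.3]
finger_gap: 0.0212
grasp_force: 29.7
```

Emit:
send_rows(
  commands=[0.015, 0.001, -0.01, 0, 0, 0, 0, 0.015, 0.001, -0.02, 0, 0, 0, 0, 0.015, 0.002, -0.025, 0, 0, 0, 0, 0.015, 0.002, -0.025, 0, 0, 0, 0, 0.015, 0.002, -0.025, 0, 0, 0, 0, 0.015, 0.002, -0.025, 0, 0, 0, 0, 0.015, 0.002, -0.025, 0, 0, 0, 0, 0.015, 0.002, -0.025, 0, 0, 0, 0, 0.015, 0.002, -0.025, 0, 0, 0, 0, 0.015, 0.002, -0.025, 0, 0, 0, 0, 0.015, 0.002, -0.025, 0, 0, 0, 0, 0.015, 0.002, -0.025, 0, 0, 0, 0, 0.015, 0.002, -0.025, 0, 0, 0, 0, 0.015, 0.002, -0.025, 0, 0, 0, 0, 0.015, 0.002, -0.025, 0, 0, 0, 0, 0.015, 0.001, -0.02, 0, 0, 0, 0, 0.015, 0, -0.012, 0, 0, 0, 0, 0.015, 0, 0, 0, 0, 0, 0, 0.015, 0, 0, 0, 0, 0, 0],
)

```text
time: 17.25
eef_pos: [0.5344, -0.201, 0.1654]
orientation: [0.0, -0.024, 1.0, 0.0]
wrist_force: [-0.2, 0.7, -0.8]
finger_gap: 0.0209
grasp_force: 29.7
```

```bash
python3 go.py .5367 -.2010 .0415 182.8
```

```text
t 17.25 pos [ 0.5344 -0.201   0.1654] gap 0.0209 F [-0.2  0.7 -0.8] grip 29.7
shift mm, now: [ -2.3  -0.2 123.9] turn deg [ 0.02  0.   -0.02] shift after turn: [-2.300e+00 -1.000e-01  1.239e+02]
```

Emit:
send_rows(
  commands=[0.015, -0.002, 0, 0.01, 0, 0, 0, 0.015, 0, 0, 0.025, 0, 0, 0, 0.015, 0, 0, 0.025, 0, 0, 0, 0.015, 0, 0, 0.025, 0, 0, 0, 0.015, 0, 0, 0.02, 0, 0, 0, 0.015, 0, 0, 0.01, 0, 0, 0, 0.015, 0, 0, 0.005, 0, 0, 0, 0.015, 0, 0, 0.003, 0, 0, 0, 0.015, 0, 0, 0, 0, 0, 0, 0.015, 0, 0, 0, 0, 0, 0],
)

```text
time: 18.25
eef_pos: [0.5368, -0.2018, 0.0429]
orientation: [0.0, -0.024, 1.0, -0.0]
wrist_force: [0.9, 0.5, -0.9]
finger_gap: 0.0212
grasp_force: 29.7
```

Emit:
send_rows(
  commands=[0.015, 0, 0, 0.001, 0, 0, 0, 0.015, 0, 0, 0.0005, 0, 0, 0, 0.015, 0, 0, 0, 0, 0, 0, 0.026, 0, 0, 0, 0, 0, 0, 0.03, 0, 0, 0, 0, 0, 0, 0.05, 0, 0, 0, 0, 0, 0, 0.05, 0, 0, 0, 0, 0, 0, 0.05, 0, 0, -0.01, 0, 0, 0, 0.05, 0, 0, -0.02, 0, 0, 0, 0.05, 0, 0, -0.025, 0, 0, 0, 0.05, 0, 0, -0.025, 0, 0, 0, 0.05, 0, 0, -0.015, 0, 0, 0, 0.05, 0, 0, 0, 0, 0, 0],
)

```text
time: 19.55
eef_pos: [0.5373, -0.2019, 0.1379]
orientation: [0.001, -0.024, 1.0, -0.001]
wrist_force: [1.1, 0.1, -0.4]
finger_gap: 0.0499
grasp_force: 0.0
```

```bash
python3 go.py .506 .2120 .136 145.8;cat > caps.py <<'E'
from h import *
c=cams.calibration('wrist');im,d=cams.get_image('wrist')
P=cloud(c,d);I=im.astype(int)
n,l,st,ce=cv2.connectedComponentsWithStats((I[...,2]-I[...,0]>25).astype(np.uint8))
for i in range(1,n):
    if st[i,4]>40: print(ce[i].round(1),st[i,4],atz(c,*ce[i],.0705).round(4),P[int(ce[i][1]),int(ce[i][0])].round(4))
E
python3 caps.py
```

```text
t 19.55 pos [ 0.5373 -0.2019  0.1379] gap 0.0499 F [ 1.1  0.1 -0.4] grip 0.0
shift mm, now: [ 11.3 414.9   1.2] turn deg [-0.04  0.17 36.96] shift after turn: [258.5 324.7   1.9]
[259.1 128.4] 308 [ 0.4903 -0.203   0.0705] [ 0.4899 -0.2031  0.0717]
[258.  198.2] 362 [ 0.5355 -0.2016  0.0705] [ 0.535  -0.2016  0.0715]
```

Emit:
send_rows(
  commands=[0.05, 0.001, 0.012, 0, 0, 0, 0, 0.05, 0.001, 0.03, 0, 0, 0, 0, 0.05, 0.001, 0.03, 0, 0, 0, 0, 0.05, 0.001, 0.03, 0, 0, 0, 0, 0.05, 0.001, 0.03, 0, 0, 0, 0, 0.05, 0.001, 0.03, 0, 0, 0, 0, 0.05, 0.001, 0.03, 0, 0, 0, 0, 0.05, 0.001, 0.03, 0, 0, 0, 0, 0.05, 0.001, 0.03, 0, 0, 0, 0, 0.05, 0, 0.03, 0, 0, 0, 0, 0.05, 0, 0.03, 0, 0, 0, 0, 0.05, 0, 0.03, 0, 0, 0, 0, 0.05, 0, 0.03, 0, 0, 0, 0, 0.05, 0, 0.03, 0, 0, 0, 0, 0.05, 0, 0.012, 0, 0, 0, 7.4, 0.05, 0, 0, 0, 0, 0, 7.4, 0.05, 0, 0, 0, 0, 0, 7.4, 0.05, 0, 0, 0, 0, 0, 7.4, 0.05, 0, 0, 0, 0, 0, 7.4, 0.05, 0, 0, 0, 0, 0, 0],
)

```text
time: 21.6
eef_pos: [0.5063, 0.212, 0.1351]
orientation: [-0.0, 0.295, 0.956, -0.0]
wrist_force: [0.1, -0.1, 0.5]
finger_gap: 0.0503
grasp_force: 0.0
```

```bash
python3 go.py .506 .2120 .038 145.8; python3 caps.py
```

```text
t 21.6 pos [0.5063 0.212  0.1351] gap 0.0503 F [ 0.1 -0.1  0.5] grip 0.0
shift mm, now: [ 0.2 -0.1 97.1] turn deg [-0.06 -0.04 -0.11] shift after turn: [ 0.3 -0.2 97.1]
[258.3 128.7] 376 [0.4672 0.2398 0.0705] [0.4666 0.24   0.0717]
[256.8 203. ] 377 [0.5059 0.2121 0.0705] [0.5052 0.212  0.0721]
[499.3 320.6] 986 [0.6793 0.3059 0.0705] [0.7324 0.3179 0.0226]
[448. 357.] 143 [0.6879 0.2613 0.0705] [0.7418 0.2622 0.0239]
```

Emit:
send_rows(
  commands=[0.05, 0, 0, 0.015, 0, 0, 0, 0.05, 0, 0, 0.025, 0, 0, 0, 0.05, 0, 0, 0.025, 0, 0, 0, 0.05, 0, 0, 0.02, 0, 0, 0, 0.05, 0, 0, 0.01, 0, 0, 0, 0.05, 0, 0, 0, 0, 0, 0, 0.015, 0, 0, 0, 0, 0, 0, 0.015, 0, 0, 0, 0, 0, 0, 0.015, 0, 0, 0, 0, 0, 0, 0.015, 0, 0, 0, 0, 0, 0, 0.015, 0, 0, 0, 0, 0, 0, 0.015, 0, 0, 0, 0, 0, 0],
)

```text
time: 22.85
eef_pos: [0.5078, 0.2116, 0.0416]
orientation: [0.001, 0.294, 0.956, 0.0]
wrist_force: [-1.3, -1.0, 7.8]
finger_gap: 0.0214
grasp_force: 29.6
```

Emit:
send_rows(
  commands=[0.015, 0, 0, -0.005, 0, 0, 0, 0.015, 0, 0, -0.01, 0, 0, 0, 0.015, 0, 0, -0.015, 0, 0, 0, 0.015, 0, 0, -0.02, 0, 0, 0, 0.015, 0, 0, -0.02, 0, 0, 0, 0.015, 0, 0, -0.02, 0, 0, -5, 0.015, 0, 0, -0.02, 0, 0, -8, 0.015, 0, 0, -0.015, 0, 0, -8, 0.015, 0, 0, 0, 0, 0, -8, 0.015, 0, 0, 0, 0, 0, -5, 0.015, 0, 0, 0, 0, 0, -3, 0.015, 0, 0, 0, 0, 0, 0],
)

```text
time: 24.05
eef_pos: [0.5075, 0.2113, 0.1668]
orientation: [0.0, -0.025, 1.0, 0.0]
wrist_force: [-0.2, -0.4, -0.8]
finger_gap: 0.0209
grasp_force: 29.4
```

```bash
python3 go.py .5825 -.1988 .165 182.8
```

```text
t 24.05 pos [0.5075 0.2113 0.1668] gap 0.0209 F [-0.2 -0.4 -0.8] grip 29.4
shift mm, now: [ -54.7 -413.3    1.8] turn deg [0.01 0.03 0.02] shift after turn: [ -54.9 -413.3    1.8]
```

Emit:
send_rows(
  commands=[0.015, -0.002, -0.011, 0, 0, 0, 0, 0.015, -0.003, -0.02, 0, 0, 0, 0, 0.015, -0.003, -0.026, 0, 0, 0, 0, 0.015, -0.003, -0.026, 0, 0, 0, 0, 0.015, -0.003, -0.026, 0, 0, 0, 0, 0.015, -0.003, -0.026, 0, 0, 0, 0, 0.015, -0.004, -0.026, 0, 0, 0, 0, 0.015, -0.004, -0.026, 0, 0, 0, 0, 0.015, -0.004, -0.026, 0, 0, 0, 0, 0.015, -0.004, -0.026, 0, 0, 0, 0, 0.015, -0.004, -0.026, 0, 0, 0, 0, 0.015, -0.003, -0.026, 0, 0, 0, 0, 0.015, -0.003, -0.026, 0, 0, 0, 0, 0.015, -0.003, -0.026, 0, 0, 0, 0, 0.015, -0.003, -0.026, 0, 0, 0, 0, 0.015, -0.003, -0.026, 0, 0, 0, 0, 0.015, -0.003, -0.018, 0, 0, 0, 0, 0.015, 0, 0, 0, 0, 0, 0, 0.015, 0, 0, 0, 0, 0, 0],
)

```text
time: 25.95
eef_pos: [0.5822, -0.1983, 0.1659]
orientation: [-0.0, -0.024, 1.0, 0.0]
wrist_force: [-0.1, 1.0, 0.5]
finger_gap: 0.0211
grasp_force: 29.4
```

```bash
python3 go.py .5823 -.1990 .0415 182.8
```

```text
t 25.95 pos [ 0.5822 -0.1983  0.1659] gap 0.0211 F [-0.1  1.   0.5] grip 29.4
shift mm, now: [-1.000e-01 -8.000e-01  1.244e+02] turn deg [ 0.03 -0.   -0.07] shift after turn: [-1.000e-01 -7.000e-01  1.244e+02]
```

Emit:
send_rows(
  commands=[0.015, 0, 0, 0.01, 0, 0, 0, 0.015, 0, 0, 0.025, 0, 0, 0, 0.015, 0, 0, 0.025, 0, 0, 0, 0.015, 0, 0, 0.025, 0, 0, 0, 0.015, 0, 0, 0.02, 0, 0, 0, 0.015, 0, 0, 0.01, 0, 0, 0, 0.015, 0, 0, 0.005, 0, 0, 0, 0.015, 0, 0, 0.003, 0, 0, 0, 0.015, 0, 0, 0, 0, 0, 0, 0.015, 0, 0, 0, 0, 0, 0],
)

```text
time: 26.95
eef_pos: [0.5827, -0.1985, 0.0435]
orientation: [0.0, -0.024, 1.0, -0.0]
wrist_force: [0.3, 0.6, -0.2]
finger_gap: 0.021
grasp_force: 29.4
```

Emit:
send_rows(
  commands=[0.015, 0, 0, 0.001, 0, 0, 0, 0.015, 0, 0, 0.001, 0, 0, 0, 0.015, 0, 0, 0, 0, 0, 0, 0.026, 0, 0, 0, 0, 0, 0, 0.03, 0, 0, 0, 0, 0, 0, 0.05, 0, 0, 0, 0, 0, 0, 0.05, 0, 0, 0, 0, 0, 0, 0.05, 0, 0, -0.01, 0, 0, 0, 0.05, 0, 0, -0.02, 0, 0, 0, 0.05, 0, 0, -0.025, 0, 0, 0, 0.05, 0, 0, -0.025, 0, 0, 0, 0.05, 0, 0, -0.015, 0, 0, 0, 0.05, 0, 0, 0, 0, 0, 0],
)

```text
time: 28.25
eef_pos: [0.5834, -0.1986, 0.1387]
orientation: [0.002, -0.024, 1.0, -0.001]
wrist_force: [-0.0, 0.8, -0.6]
finger_gap: 0.0502
grasp_force: 0.0
```

```bash
python3 go.py .4673 .2396 .136 145.8; python3 caps.py
```

```text
t 28.25 pos [ 0.5834 -0.1986  0.1387] gap 0.0502 F [-0.   0.8 -0.6] grip 0.0
shift mm, now: [ 94.8 443.3   1.7] turn deg [-3.000e-02  2.100e-01  3.697e+01] shift after turn: [342.3 297.2   2.7]
[257.9  47.5] 404 [ 0.4903 -0.2027  0.0705] [ 0.4902 -0.2032  0.0716]
[256.6 126. ] 305 [ 0.5351 -0.2014  0.0705] [ 0.5345 -0.2018  0.0707]
[258.2 196.9] 360 [ 0.5811 -0.1983  0.0705] [ 0.5803 -0.1984  0.0708]
```

Emit:
send_rows(
  commands=[0.05, 0.004, 0.009, -0.015, 0, 0, 0, 0.05, 0.0065, 0.031, -0.01, 0, 0, 0, 0.05, 0.0065, 0.031, 0, 0, 0, 0, 0.05, 0.0065, 0.031, 0, 0, 0, 0, 0.05, 0.0065, 0.031, 0, 0, 0, 0, 0.05, 0.0065, 0.031, 0, 0, 0, 0, 0.05, 0.0065, 0.031, 0, 0, 0, 0, 0.05, 0.0065, 0.031, 0, 0, 0, 0, 0.05, 0.0065, 0.031, 0, 0, 0, 0, 0.05, 0.0065, 0.031, 0, 0, 0, 0, 0.05, 0.0065, 0.031, 0, 0, 0, 0, 0.05, 0.0065, 0.031, 0, 0, 0, 0, 0.05, 0.0065, 0.031, 0, 0, 0, 0, 0.05, 0.0065, 0.031, 0, 0, 0, 0, 0.05, 0.0065, 0.031, 0, 0, 0, 0, 0.05, 0, 0, 0, 0, 0, 8, 0.05, 0, 0, 0, 0, 0, 8, 0.05, 0, 0, 0, 0, 0, 8, 0.05, 0, 0, 0, 0, 0, 8, 0.05, 0, 0, 0, 0, 0, 5],
)

```text
time: 30.3
eef_pos: [0.465, 0.2398, 0.161]
orientation: [-0.0, 0.297, 0.955, -0.0]
wrist_force: [0.0, -0.1, 0.3]
finger_gap: 0.05
grasp_force: 0.0
```

Emit:
send_rows(
  commands=[0.05, 0, 0, 0, 0, 0, 0, 0.05, 0, 0, 0, 0, 0, 0],
)

```text
time: 30.5
eef_pos: [0.4654, 0.2397, 0.1609]
orientation: [-0.0, 0.293, 0.956, -0.0]
wrist_force: [0.4, -0.2, 0.4]
finger_gap: 0.0501
grasp_force: 0.0
```

```bash
python3 go.py .4673 .2396 .038 145.8; python3 caps.py
```

```text
t 30.5 pos [0.4654 0.2397 0.1609] gap 0.0501 F [ 0.4 -0.2  0.4] grip 0.0
shift mm, now: [ -1.6   1.  122.9] turn deg [-0.02 -0.01  0.17] shift after turn: [ -1.6   1.  122.9]
[32.2 24.5] 1971 [0.2959 0.1848 0.0705] [0.2762 0.1678 0.0294]
[258.6 193.8] 318 [0.4675 0.2397 0.0705] [0.4667 0.2397 0.0706]
[501.6 325.3] 671 [0.6726 0.341  0.0705] [0.7299 0.3535 0.02  ]
[448.6 357.9] 109 [0.6783 0.291  0.0705] [0.7372 0.2931 0.0191]
```

Emit:
send_rows(
  commands=[0.05, -0.001, 0.001, 0.015, 0, 0, 0, 0.05, 0, 0, 0.025, 0, 0, 0, 0.05, 0, 0, 0.025, 0, 0, 0, 0.05, 0, 0, 0.025, 0, 0, 0, 0.05, 0, 0, 0.02, 0, 0, 0, 0.05, 0, 0, 0.01, 0, 0, 0, 0.05, 0, 0, 0, 0, 0, 0, 0.015, 0, 0, 0, 0, 0, 0, 0.015, 0, 0, 0, 0, 0, 0, 0.015, 0, 0, 0, 0, 0, 0, 0.015, 0, 0, 0, 0, 0, 0, 0.015, 0, 0, 0, 0, 0, 0, 0.015, 0, 0, 0, 0, 0, 0],
)

```text
time: 31.85
eef_pos: [0.4679, 0.2399, 0.0416]
orientation: [0.001, 0.294, 0.956, 0.0]
wrist_force: [-0.4, -0.8, 7.5]
finger_gap: 0.0211
grasp_force: 30.4
```

Emit:
send_rows(
  commands=[0.015, 0, 0, -0.005, 0, 0, 0, 0.015, 0, 0, -0.01, 0, 0, 0, 0.015, 0, 0, -0.015, 0, 0, 0, 0.015, 0, 0, -0.02, 0, 0, 0, 0.015, 0, 0, -0.02, 0, 0, 0, 0.015, 0, 0, -0.02, 0, 0, -5, 0.015, 0, 0, -0.02, 0, 0, -8, 0.015, 0, 0, -0.015, 0, 0, -8, 0.015, 0, 0, 0, 0, 0, -8, 0.015, 0, 0, 0, 0, 0, -5, 0.015, 0, 0, 0, 0, 0, -3, 0.015, 0, 0, 0, 0, 0, 0],
)

```text
time: 33.05
eef_pos: [0.4674, 0.2397, 0.1668]
orientation: [0.0, -0.025, 1.0, 0.0]
wrist_force: [0.8, -0.0, -0.3]
finger_gap: 0.0214
grasp_force: 29.8
```

```bash
python3 go.py .6283 -.1966 .165 182.8
```

```text
t 33.05 pos [0.4674 0.2397 0.1668] gap 0.0214 F [ 0.8 -0.  -0.3] grip 29.8
shift mm, now: [-139.2 -443.7    1.8] turn deg [0.01 0.03 0.02] shift after turn: [-139.4 -443.6    1.8]
```

Emit:
send_rows(
  commands=[0.015, -0.006, -0.018, 0, 0, 0, 0, 0.015, -0.0085, -0.027, 0, 0, 0, 0, 0.015, -0.0085, -0.027, 0, 0, 0, 0, 0.015, -0.0085, -0.027, 0, 0, 0, 0, 0.015, -0.0085, -0.027, 0, 0, 0, 0, 0.015, -0.0085, -0.027, 0, 0, 0, 0, 0.015, -0.0085, -0.027, 0, 0, 0, 0, 0.015, -0.0085, -0.027, 0, 0, 0, 0, 0.015, -0.0085, -0.027, 0, 0, 0, 0, 0.015, -0.0085, -0.027, 0, 0, 0, 0, 0.015, -0.0085, -0.027, 0, 0, 0, 0, 0.015, -0.0085, -0.027, 0, 0, 0, 0, 0.015, -0.0085, -0.027, 0, 0, 0, 0, 0.015, -0.0085, -0.027, 0, 0, 0, 0, 0.015, -0.0085, -0.027, 0, 0, 0, 0, 0.015, -0.0085, -0.027, 0, 0, 0, 0, 0.015, -0.006, -0.02, 0, 0, 0, 0, 0.015, 0, 0, 0, 0, 0, 0, 0.015, 0, 0, 0, 0, 0, 0],
)

```text
time: 34.95
eef_pos: [0.6281, -0.1958, 0.1663]
orientation: [0.0, -0.023, 1.0, 0.0]
wrist_force: [0.0, 1.6, -0.2]
finger_gap: 0.0208
grasp_force: 29.8
```

```bash
python3 go.py .6283 -.1966 .0415 182.8
```

```text
t 34.95 pos [ 0.6281 -0.1958  0.1663] gap 0.0208 F [ 0.   1.6 -0.2] grip 29.8
shift mm, now: [ -0.2  -0.9 124.8] turn deg [ 0.02  0.01 -0.11] shift after turn: [ -0.2  -0.8 124.8]
```

Emit:
send_rows(
  commands=[0.015, 0, -0.001, 0.01, 0, 0, 0, 0.015, 0, 0, 0.025, 0, 0, 0, 0.015, 0, 0, 0.025, 0, 0, 0, 0.015, 0, 0, 0.025, 0, 0, 0, 0.015, 0, 0, 0.02, 0, 0, 0, 0.015, 0, 0, 0.01, 0, 0, 0, 0.015, 0, 0, 0.005, 0, 0, 0, 0.015, 0, 0, 0.003, 0, 0, 0, 0.015, 0, 0, 0, 0, 0, 0, 0.015, 0, 0, 0, 0, 0, 0],
)

```text
time: 35.95
eef_pos: [0.6286, -0.1971, 0.0435]
orientation: [0.0, -0.024, 1.0, -0.0]
wrist_force: [0.2, 0.7, -0.1]
finger_gap: 0.0211
grasp_force: 29.8
```

Emit:
send_rows(
  commands=[0.015, 0, 0, 0.001, 0, 0, 0, 0.015, 0, 0, 0.001, 0, 0, 0, 0.015, 0, 0, 0, 0, 0, 0, 0.026, 0, 0, 0, 0, 0, 0, 0.03, 0, 0, 0, 0, 0, 0, 0.05, 0, 0, 0, 0, 0, 0, 0.05, 0, 0, 0, 0, 0, 0, 0.05, 0, 0, -0.01, 0, 0, 0, 0.05, 0, 0, -0.02, 0, 0, 0, 0.05, 0, 0, -0.025, 0, 0, 0, 0.05, 0, 0, -0.025, 0, 0, 0, 0.05, 0, 0, -0.025, 0, 0, 0, 0.05, 0, 0, -0.025, 0, 0, 0, 0.05, 0, 0, 0, 0, 0, 0],
)

```text
time: 37.35
eef_pos: [0.6298, -0.1968, 0.176]
orientation: [0.003, -0.024, 1.0, -0.001]
wrist_force: [-0.1, 0.4, 0.2]
finger_gap: 0.0499
grasp_force: 0.0
```

```bash
python3 go.py .6 -.2 .2 182.8; python3 caps.py
python3 - <<'E'
from h import *
im,d=cams.get_image('side');cv2.imwrite('pics/s3.png',cv2.resize(im[110:310,210:340],None,fx=3,fy=3)[:,:,::-1])
E
```

```text
t 37.35 pos [ 0.6298 -0.1968  0.176 ] gap 0.0499 F [-0.1  0.4  0.2] grip 0.0
shift mm, now: [ 29.8  -1.8 -24.2] turn deg [-0.11  0.3  -0.01] shift after turn: [ 29.9  -1.7 -24. ]
[258.3  50.1] 258 [ 0.5351 -0.2009  0.0705] [ 0.5352 -0.201   0.0714]
[259.2 118.5] 178 [ 0.5808 -0.198   0.0705] [ 0.5804 -0.1982  0.071 ]
[257.8 182.5] 271 [ 0.6288 -0.1968  0.0705] [ 0.6283 -0.1974  0.0706]
```

View pics/s3.png

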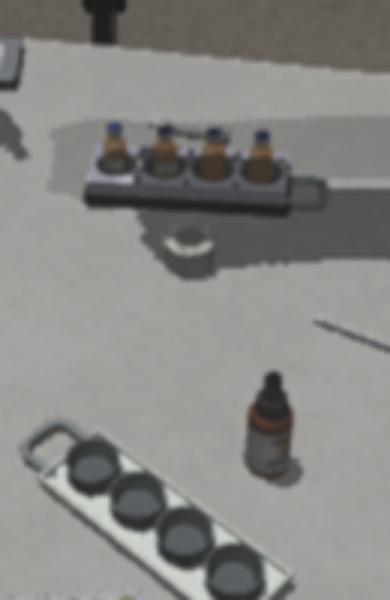

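The crop shows all four vials upright in the block (caps at about (113,130) to (262,137)), the cups empty, and the gripper clear. Cap heights are 71–72 mm.

```bash
python3 -c "
from cell import ticket;print(ticket.finish_job())"
```

```text
the job is handed in; nothing more can be done
None
```

All four vials are standing upright in the cold block in the right order, with the one nearest the tray's handle in the well nearest the block's handle; the job was handed in at about 37 s, and no verdict was shown.

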